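# Return the hand-cleaner dispenser to its place between the tins and prime it

## Robot

A 6-joint arm with a two-finger parallel gripper is mounted at the origin on the work surface. World frame = base frame: x ahead of the robot, y to its left, z up, the work surface at z = 0. Lengths are in m, angles in degrees, forces in N, time in s.
With the tool pointing down it reaches from about 0.35 to 0.875 m from the base axis. Payload 4.2 kg.
Tool frame: the origin (TCP) lies between the finger pads, 19 mm behind the fingertips; this is the grasp point; z points along the fingers, y is the line along which they close (so a half turn about z gives the same grasp; the last joint's range is limited). The gripper opens to 87 mm and grips with 3 to 60 N. Pads are 19 mm wide; open, the fingers measure 117 mm over their backs; the gripper's body (75 mm by 190 mm) begins 51 mm behind the grasp point.
Start: joints at [90.103, 22.042, 0.453, 0, -68.411, -14.817], TCP at [0.159, 0.604, 0.241] pointing down, gripper open.
Joint ranges: [-179.83, 179.83], [-69.29, 118.12], [-61.27, 80.66], [-181.25, 117.63], [-171.15, -9.14], [-177.46, 177.46]. Speed limits (degrees/s): [159.86, 159.86, 180, 180, 180, 180].

## Interface

Orientations are given as a 3x3 rotation matrix whose columns are the frame's x, y, z axes.
In Python, from station import * gives the robot as it stands.
- The arm moves only by the tool move_arm, never from a script. Its argument "targets" is text: rows parted by semicolons, each of 4 numbers parted by spaces: the shift along the world's x, y, z in units of 25 mm (1.0 is 25 mm), then the turn about the world's z in units of 5 degrees (1.0 is 5 degrees). In form: tx ty tz spin; .... A call has 1 to 10 rows; each row shifts and turns the commanded pose from where the row before left it; what a row does not reach is not made up. A row lasts 1/12 s, in which the tool goes at most 41.7 mm and 7.16 degrees, less where a joint would pass 70% of its speed; a pose out of reach is approached as far as the arm can. A call is refused whole if a number of a shift passes 1 or a number of a turn 1, either way. A call with a gripper value outside its range is refused whole. "gripper" is the finger opening in mm, from 0 to 87, set as the call begins (left out, the last holds). The fingers move at their own pace and stop on an object; the grip force is fixed at half the most. Time passes only in rows, so rows that do not move let the fingers close. It gives the time, the measured TCP pose, the force, the opening and the grip force at its end, in the units of the state.
- sense(): the state, without advancing time (a new reading comes with each control period).
- capture(name): name is "scene" or "top"; returns a dict with "image" (384x512x3 uint8, blue, green, red), "fx", "fy", "cx", "cy" (pixels), "world_from_camera" (4x4, takes a point from camera to world coordinates). Camera axes: x right, y up, looking along -z (the intrinsics and any distortion apply to the point x, -y, -z); pixel columns grow to the right and rows downward; lengths in m; the calibration is good to about 2 mm. A picture is of the moment at which its call begins. There is no depth.
- finish_job(): hands the job in; it is judged then, once.
The state is a dict: "time_s": time; "joints": joint angles; "joint_velocities": joint speeds; "effort": joint torques, N m; "tcp_pos": TCP position; "ee_rot": TCP orientation; "wrist_force": force on the tool from outside, world axes, zero at the start; "moment": the same for the moment, N m; "gripper_width": opening from 0.0 (shut) to 1.0 (fully open); "gripper_force": force on a finger pad.
Only numpy, scipy, OpenCV 4.12 (cv2) and the standard library are available. Lean on these libraries where they do the work, as an engineer would, in place of code of your own. Each camera call takes 0.05 s, during which the arm holds its last target. There are 200 camera calls.

## Task

Take the orange hand-cleaner dispenser out of the plywood bay and stand it back in its place on the black mat: midway between the blue tin and the green tin, in line with them, its narrow ends facing the tins, without shifting the tins or any other thing on the bench. Always carry it by its body, never by the pump head; in the bay only its narrow ends can be gripped and between the tins only its broad faces, so stand it on the open bench on the way, let go and grip it the other way. When it stands in its place and you have let go, prime it: press the pump head down to its stop and let it spring back up.

Things in the scene. Friction and masses are not known exactly. Their poses are not given: they have to be found in the camera images.
- dispenser: Loose upright dispenser, 0.3-0.65 kg: orange body 58 mm (its x) by 42 mm (its y) by 90 mm tall, white labels on the two broad faces (+y, -y), plain narrow ends (+x, -x), black pump head on top (117 mm in all). Origin: centre of underside, z up. May finish either way round. Grip the body with the TCP about 78 mm above the underside; keep gripper parts off the pump head.
- pump (a joint): Travel of the black pump head, m: 0 = up (its rest), 0.009 = fully down at its stop. A spring returns it: about 3 N to start moving it, 7 N at the stop.
- pump_top (a point): Centre of the top face of the black pump head (a disc 34 mm across and 12 mm thick), 117 mm above the dispenser's underside when up.
- bay: Fixed plywood bay holding the dispenser (x along bay x within 0.04 rad, within 3 mm of its middle). Origin: centre of underside. Floor 10 mm thick, 86 (x) by 82 mm (y). Side cheeks at y = +/-27 to +/-41 mm, 102 mm high, 6 mm from the broad faces, too tight for fingers. Open at both x ends but for a lip 6 mm above the floor, inner faces at x = +/-37 mm.
- mat: Fixed black rubber mat, 290 mm (x) by 110 mm (y), 3 mm thick. Origin: centre of its underside. The tins stand on its x axis. The bay stands on one side of the robot and the mat on the other (either way about); the bench between them, straight ahead of the robot at 0.42 to 0.55 m, is clear.
- place (a point): The dispenser's place: middle of the mat's top face, 3 mm above the bench, midway between the tins; x runs along the line of the tins (towards the blue tin).
- blue_tin: Loose blue paint tin standing on the mat, 76 mm in diameter, 105 mm tall, 0.9 kg. Origin: centre of its underside, 79 mm from the place. The clear gap between the two tins is 82 mm. Must not be moved.
- green_tin: Loose green paint tin like the blue one, standing on the other side of the place, 79 mm from it. Must not be moved.
- jar: Bystander: amber glass jar with steel cap, 64 mm in diameter, 85 mm tall. Origin: centre of its underside.
- tape: Bystander: yellow ring of tape lying flat, 90 mm across, 40 mm high. Origin: centre of its underside.
- wrench: Bystander: steel wrench lying flat, 170 mm long along its x. Origin: under its middle.
Mind the look-alikes: they are no part of the job. Of the things like the dispenser, leave any that is turquoise; of the rest the larger one is meant.

How it is judged:
By the outcome, as a careful person would: the job done as asked, in the order asked, and still so for the second after the job is handed in, with the robot touching nothing.
It also fails if it takes over 72 s, if anything falls off the work surface, if the arm or the gripper's body presses on something with over 40 N, if the wrist force passes 120 N, or if a joint passes its speed limit or range.

## Working session

There is one attempt and no reset: what is moved stays moved. The work goes in short steps, Python scripts to look and compute and a tool call to move; the robot and the scene stay as the last step left them, time stands still between calls to the robot, and variables do not carry over. Pictures are saved under pics/ and viewed, at most 10 in all, crops included, and the job is handed in when it is done.

Besides the shell and the picture viewer there is one more tool, called as name(argument=value, ...), one argument or row to a line, values as JSON. move_arm: Moves the arm, as the interface text tells. Its arguments: {"type":"object","properties":{"targets":{"type":"string"},"gripper":{"type":"number"}},"required":["targets"]}

```bash
mkdir -p pics; ls
cat > h.py <<'E'
from station import *
import numpy as np, cv2
def cap(n,f=None):
    c=capture(n)
    if f: cv2.imwrite('pics/'+f,c['image'])
    return c
def ray(c,u,v):
    d=np.array([(u-c['cx'])/c['fx'],-(v-c['cy'])/c['fy'],-1.]); M=np.array(c['world_from_camera'])
    return M[:3,3],M[:3,:3]@d
def at(c,u,v,z):
    o,d=ray(c,u,v); return o+d*(z-o[2])/d[2]
def proj(c,p):
    M=np.linalg.inv(np.array(c['world_from_camera'])); q=M[:3,:3]@np.array(p)+M[:3,3]
    return c['cx']-c['fx']*q[0]/q[2], c['cy']+c['fy']*q[1]/q[2]
E
python3 - <<'E'
from h import *
for n in('scene','top'):
    c=cap(n,n+'0.png'); print({k:v for k,v in c.items() if k!='image'})
print(sense())
E
```

```text
pics
{'fx': 466.33789496989607, 'fy': 466.33789496989607, 'cx': 258.88540782538854, 'cy': 184.24308349882173, 'world_from_camera': array([[ 6.70277733e-01, -5.59391532e-01,  4.87656513e-01,
         1.08001293e+00],
       [ 7.42110078e-01,  5.05799891e-01, -4.39817124e-01,
        -4.70862468e-01],
       [-6.26636708e-04,  6.56694438e-01,  7.54156498e-01,
         9.79111804e-01],
       [ 0.00000000e+00,  0.00000000e+00,  0.00000000e+00,
         1.00000000e+00]])}
{'fx': 445.354931309654, 'fy': 445.354931309654, 'cx': 249.54621082525716, 'cy': 187.33214231582463, 'world_from_camera': array([[-0.02632853,  0.99096346, -0.13152273,  0.38192551],
       [-0.99931793, -0.02949886, -0.02221459,  0.01215425],
       [-0.02589362,  0.13084814,  0.99106422,  1.12107397],
       [ 0.        ,  0.        ,  0.        ,  1.        ]])}
{'time_s': 0.1, 'joints': array([ 9.01040312e+01,  2.20859608e+01,  3.89224605e-01, -2.63440689e-02,
       -6.84129936e+01, -1.48158502e+01]), 'joint_velocities': array([ 0.17640473, -0.20007395,  0.27504315,  0.07753539,  0.10924991,
       -0.0740839 ]), 'effort': array([ 3.35867335e-04, -3.91684556e+01,  1.87936360e+01,  4.23195764e+00,
        1.34766064e-02, -7.17408375e-05]), 'tcp_pos': array([0.15858049, 0.6040285 , 0.24028151]), 'ee_rot': array([[ 9.67172325e-01, -2.54121061e-01, -4.24063036e-04],
       [-2.54121403e-01, -9.67170431e-01, -1.91588171e-03],
       [ 7.67246618e-05,  1.96075126e-03, -9.99998075e-01]]), 'wrist_force': array([ 0.10254006, -0.2601094 , -0.13117952]), 'moment': array([ 0.0280969 , -0.00096592, -0.01481325]), 'gripper_force': 0.0, 'gripper_width': 1.0016736115506752}
```

View pics/scene0.png

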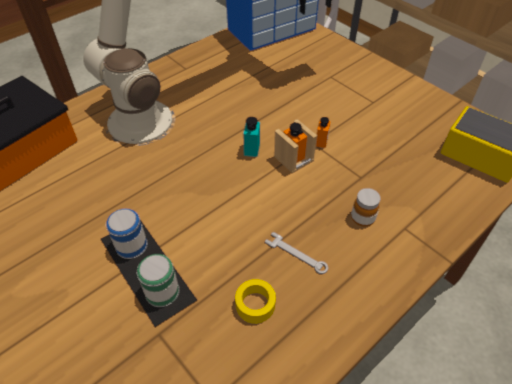

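View pics/top0.png

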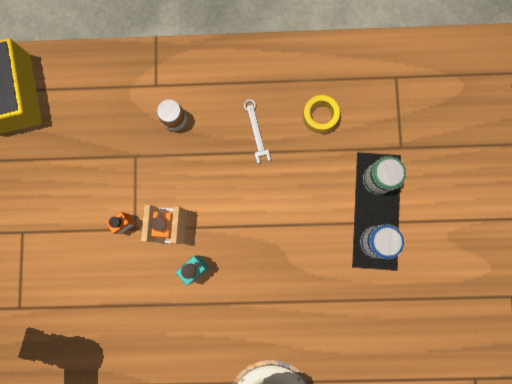

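The scene shows three dispenser-like things:
- A turquoise one at scene (252,138), top (191,270).
- A small orange one outside the bay at scene (323,132), top (120,222).
- A larger orange one in the plywood bay at scene (296,140), top (161,223). This is the one I choose.

The mat is at top (378,211), with the green tin at (385,175) and the blue tin at (382,242). I'll check the choice in a crop.

Run:
```python
import cv2,numpy as np
t=cv2.imread('pics/top0.png');s=cv2.imread('pics/scene0.png')
def cr(i,u,v,w,h,k): return cv2.resize(i[v:v+h,u:u+w],None,fx=k,fy=k,interpolation=cv2.INTER_CUBIC)
a=cr(t,100,190,120,100,6.5); cv2.imwrite('pics/c1.png',cr(t,130,195,66,60,10) if 0 else np.hstack([cr(t,135,195,55,60,7),cr(s,265,110,55,60,7)]))
cv2.imwrite('pics/c2.png',cr(t,345,145,70,130,4.6))
```

```text
(no output)
```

View pics/c1.png

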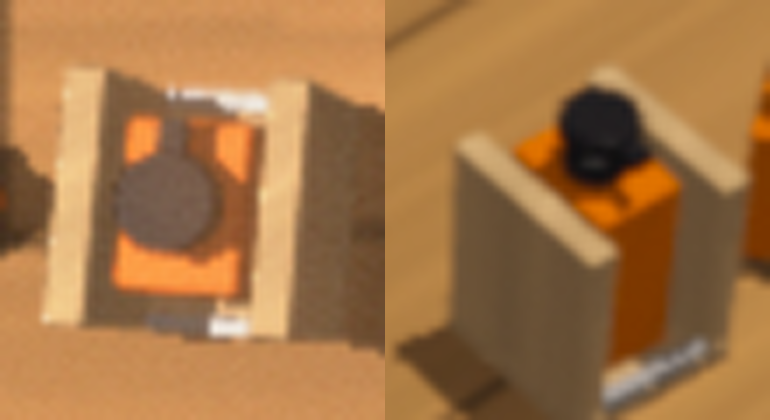

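View pics/c2.png

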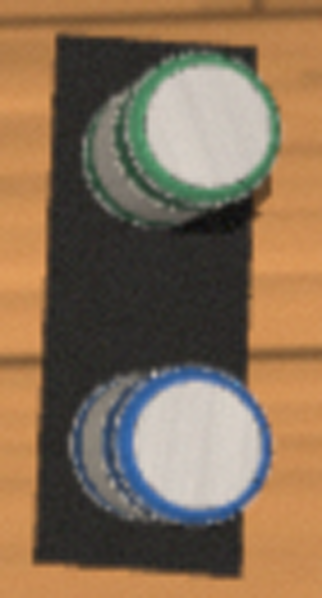

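The crop confirms the large orange dispenser is in the bay, with its long axis and open ends roughly along world x. I read these corners and centres from the crops:
- **Cheek tops:** corners at crop (66,68), (108,70), (80,325), (43,322) and (273,82), (310,85), (288,340), (250,337).
- **Tin tops:** green centre about (204,127), blue centre about (196,444).
- **Mat:** corners (57,35), (256,45), (240,577), (33,562).

```bash
cat > m1.py <<'E'
from h import *
c=cap('top');s=cap('scene')
def P(pts,o,k,z): return np.array([at(c,o[0]+(u+.5)/k-.5,o[1]+(v+.5)/k-.5,z) for u,v in pts])
def P2(pts,o,k,z): return P(pts,o,k,z)[:,:2]
L=P2([(66,68),(108,70),(80,325),(43,322)],(135,195),7,.102);R=P2([(273,82),(310,85),(288,340),(250,337)],(135,195),7,.102)
ang=lambda v:np.degrees(np.arctan2(v[1],v[0]))
print('L',L.round(4).tolist(),'R',R.round(4).tolist())
print('bay c',(L.mean(0)+R.mean(0))/2,'angs',[ang(a-b) for a,b in((L[0],L[3]),(L[1],L[2]),(R[0],R[3]),(R[1],R[2]))],ang(L.mean(0)-R.mean(0))-90,np.linalg.norm(L.mean(0)-R.mean(0)))
B=P2([(127,115),(252,120),(238,297),(112,288)],(135,195),7,.1);print('body',B.mean(0),ang(B[0]-B[3]),ang(B[1]-B[2]),np.linalg.norm(B[0]-B[3]),np.linalg.norm(B[0]-B[1]))
T=P2([(204,127),(196,444)],(345,145),4.6,.108);print('tins',T,T.mean(0),ang(T[1]-T[0]),np.linalg.norm(T[1]-T[0]))
M=P2([(57,35),(256,45),(240,577),(33,562)],(345,145),4.6,.003);print('mat',M.mean(0),ang(M[0]-M[3]),ang(M[1]-M[2]),np.linalg.norm(M[0]-M[3]),np.linalg.norm(M[0]-M[1]))
E
python3 m1.py
```

```text
L [[0.4849, 0.28], [0.4838, 0.266], [0.4005, 0.275], [0.4018, 0.2871]] R [[0.4783, 0.2114], [0.477, 0.1991], [0.3938, 0.2068], [0.3951, 0.2192]]
bay c [0.43940328 0.24307483] angs [np.float64(-4.91989400536068), np.float64(-6.121234753472689), np.float64(-5.395182726797554), np.float64(-5.259553886328014)] -5.639591699368623 0.06825499864026847
body [0.43890075 0.24186111] -4.854848675957748 -4.717496323354865 0.056873612692477093 0.04153480777793363
tins [[ 0.54173237 -0.28482857]
 [ 0.38559577 -0.27048133]] [ 0.46366407 -0.27765495] 174.74988709057916 0.1567943945650834
mat [ 0.46403839 -0.27825667] -5.845896928646898 -5.696983604851372 0.2880235764360288 0.10903136809435066
```

```bash
cat > ov.py <<'E'
from h import *
def pose(c2,yaw):
    a=np.radians(yaw);R=np.array([[np.cos(a),-np.sin(a)],[np.sin(a),np.cos(a)]])
    return lambda x,y,z:np.r_[R@[x,y]+c2,z]
K=6
def crop(c,u,v,w,h): 
    return cv2.resize(c['image'][v:v+h,u:u+w],None,fx=K,fy=K,interpolation=cv2.INTER_CUBIC)
def line(im,c,u,v,pts,col,close=True):
    q=np.array([proj(c,p) for p in pts]); q=((q-[u,v]+.5)*K-.5).round().astype(int)
    cv2.polylines(im,[q],close,col,1)
def rect(f,hx,hy,z,cx=0,cy=0): return [f(cx+i*hx,cy+j*hy,z) for i,j in((1,1),(1,-1),(-1,-1),(-1,1))]
def circ(f,r,z,cx=0): return [f(cx+r*np.cos(t),r*np.sin(t),z) for t in np.linspace(0,6.28,40)]
E
python3 - <<'E'
from ov import *
s=cap('scene')
bay=pose([.4394,.2428],-5.3);mat=pose([.4638,-.2779],174.6)
G=(0,255,0);Y=(255,255,0)
a=crop(s,265,110,65,70);b=crop(s,95,200,68,70) 
for y in(-.034,.034): line(a,s,265,110,rect(bay,.043,.007,.102,0,y),G)
line(a,s,265,110,rect(bay,.029,.021,.1),Y)
line(b,s,95,200,rect(mat,.145,.055,.003),G)
for x in(-.079,.079): line(b,s,95,200,circ(mat,.038,.108,x),Y)
cv2.imwrite('pics/ov1.png',np.hstack([a,b]))
E
```

```text
(no output)
```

View pics/ov1.png

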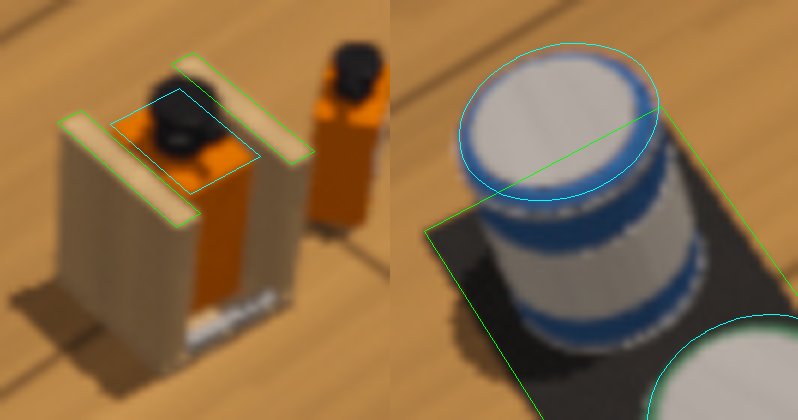

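move_arm(
  targets="0.7 -0.9 0 -1;0.7 -0.9 0 -1;0.7 -0.9 0 -1;0.7 -0.9 0 -1;0.7 -0.9 0 -1;0.7 -0.9 0 -1;0.7 -0.9 0 -1;0.7 -0.9 0 -1;0.7 -0.9 0 -1;0.7 -0.9 0 -1",
  gripper=87,
)

```text
time_s: 1.08
tcp_pos: [0.3343, 0.3782, 0.2413]
ee_rot: [[0.423, -0.906, -0.0], [-0.906, -0.423, 0.0], [-0.0, -0.0, -1.0]]
wrist_force: [0.3, -0.0, -0.6]
gripper_width: 1.002
gripper_force: 0.0
```

The overlay matches the scene view to within about 1 px: cheeks at crop (130,170) and (245,110), blue tin top at (560,122). The positions hold, so I'll carry on to above the bay.

move_arm(
  targets="0.6 -0.8 0 -0.9;0.6 -0.8 0 -0.9;0.6 -0.8 0 -0.9;0.6 -0.8 0 -0.9;0.6 -0.8 0 -0.9;0.6 -0.8 0 -0.8;0.6 -0.6 0 -0.8;0 0 -0.6 0;0 0 -0.6 0;0 0 0 0",
)

```text
time_s: 1.92
tcp_pos: [0.4374, 0.2428, 0.2085]
ee_rot: [[-0.093, -0.996, -0.005], [-0.996, 0.093, -0.003], [0.004, 0.005, -1.0]]
wrist_force: [0.5, -0.3, -0.1]
gripper_width: 1.005
gripper_force: 0.0
```

move_arm(
  targets="0 0 -0.7 0;0 0 -0.7 0;0 0 -0.7 0;0 0 -0.7 0;0 0 -0.7 0;0 0 -0.7 0;0 0 -0.4 0;0 0 0 0;0 0 0 0",
)

```text
time_s: 2.67
tcp_pos: [0.4389, 0.2448, 0.0966]
ee_rot: [[-0.09, -0.996, 0.0], [-0.996, 0.09, -0.001], [0.001, -0.0, -1.0]]
wrist_force: [0.0, 0.1, 0.6]
gripper_width: 0.993
gripper_force: 0.0
```

move_arm(
  targets="0 -0.1 -0.2 0;0 0 -0.15 0;0 0 0 0;0 0 0 0",
)

```text
time_s: 3.0
tcp_pos: [0.4388, 0.242, 0.0878]
ee_rot: [[-0.091, -0.996, 0.0], [-0.996, 0.091, 0.0], [-0.0, -0.0, -1.0]]
wrist_force: [0.6, -0.3, -0.4]
gripper_width: 1.001
gripper_force: 0.0
```

move_arm(
  targets="0 0 0 0;0 0 0 0;0 0 0 0;0 0 0 0;0 0 0 0;0 0 0 0",
  gripper=50,
)

```text
time_s: 3.5
tcp_pos: [0.439, 0.2422, 0.0877]
ee_rot: [[-0.091, -0.996, 0.001], [-0.996, 0.091, 0.0], [-0.001, -0.001, -1.0]]
wrist_force: [1.7, -0.4, 0.4]
gripper_width: 0.666
gripper_force: 30.0
```

move_arm(
  targets="0 0 0.3 0;0 0 0.6 0;0 0 0.7 0;0 0 0.7 0;0 0 0.7 0;0 0 0.7 0;0 0 0.7 0;0 0 0.6 0;0 0 0 0",
)

```text
time_s: 4.25
tcp_pos: [0.4395, 0.2427, 0.2153]
ee_rot: [[-0.091, -0.996, 0.004], [-0.996, 0.091, 0.003], [-0.004, -0.003, -1.0]]
wrist_force: [0.9, 0.5, -3.0]
gripper_width: 0.665
gripper_force: 30.0
```

move_arm(
  targets="0.1 -0.6 0 0;0.2 -1 0 0;0.2 -1 0 0;0.2 -1 0 0;0.2 -1 0 0;0.2 -1 0 0;0.2 -1 0 0;0.2 -1 0 0;0.1 -1 0 0;0 -0.7 0 0",
)

```text
time_s: 5.08
tcp_pos: [0.4775, 0.0076, 0.2108]
ee_rot: [[-0.093, -0.996, -0.004], [-0.996, 0.093, -0.001], [0.001, 0.004, -1.0]]
wrist_force: [0.2, 0.1, -4.1]
gripper_width: 0.666
gripper_force: 30.0
```

move_arm(
  targets="0 -0.4 0 0;0 0 -0.6 0;0 0 -0.7 0;0 0 -0.7 0;0 0 -0.7 0;0 0 -0.7 0;0 0 -0.7 0;0 0 -0.6 0;0 0 -0.2 0;0 0 0 0",
)

```text
time_s: 5.92
tcp_pos: [0.4772, -0.0007, 0.0882]
ee_rot: [[-0.091, -0.996, -0.005], [-0.996, 0.091, -0.001], [0.002, 0.005, -1.0]]
wrist_force: [-0.3, 0.3, -4.3]
gripper_width: 0.665
gripper_force: 30.0
```

move_arm(
  targets="0 0 -0.2 0;0 0 -0.1 0;0 0 -0.04 0;0 0 0 0;0 0 0 0",
)

```text
time_s: 6.33
tcp_pos: [0.479, -0.0004, 0.0819]
ee_rot: [[-0.091, -0.996, 0.001], [-0.996, 0.091, 0.0], [-0.0, -0.001, -1.0]]
wrist_force: [-0.6, -0.7, -4.3]
gripper_width: 0.663
gripper_force: 30.0
```

move_arm(
  targets="0 0 -0.1 0;0 0 -0.06 0;0 0 0 0;0 0 0 0",
)

```text
time_s: 6.67
tcp_pos: [0.4789, -0.0005, 0.0777]
ee_rot: [[-0.091, -0.996, 0.0], [-0.996, 0.091, 0.0], [-0.0, -0.0, -1.0]]
wrist_force: [-0.3, -0.0, -2.6]
gripper_width: 0.665
gripper_force: 30.0
```

Contact is starting. I'll press very slightly, then release.

move_arm(
  targets="0 0 -0.02 0;0 0 0 0",
)

```text
time_s: 6.83
tcp_pos: [0.4789, -0.0005, 0.0776]
ee_rot: [[-0.091, -0.996, 0.0], [-0.996, 0.091, -0.0], [0.0, -0.0, -1.0]]
wrist_force: [-1.1, -0.7, 3.1]
gripper_width: 0.661
gripper_force: 30.0
```

move_arm(
  targets="0 0 0 0;0 0 0 0;0 0 0 0;0 0 0 0;0 0 0 0;0 0 0 0",
  gripper=87,
)

```text
time_s: 7.33
tcp_pos: [0.4788, -0.0005, 0.077]
ee_rot: [[-0.091, -0.996, 0.0], [-0.996, 0.091, 0.0], [-0.0, -0.0, -1.0]]
wrist_force: [1.4, 0.8, 0.7]
gripper_width: 0.976
gripper_force: 0.0
```

move_arm(
  targets="0 0 0.3 0;0 0 0.6 0;0 0 0.8 0;0 0 0.8 0;0 0 0.8 0;0 0 0.6 0;0 0 0 0",
)

```text
time_s: 7.92
tcp_pos: [0.4809, -0.0001, 0.1784]
ee_rot: [[-0.09, -0.996, 0.008], [-0.996, 0.09, 0.002], [-0.002, -0.008, -1.0]]
wrist_force: [0.6, -0.3, 1.2]
gripper_width: 0.999
gripper_force: 0.0
```

move_arm(
  targets="0 0 0 1;0 0 0 1;0 0 0 1;0 0 0 1;0 0 0 1;0 0 0 1;0 0 0 1;0 0 0 1;0 0 0 1;0 0 0 1",
)

```text
time_s: 8.75
tcp_pos: [0.4782, -0.0006, 0.174]
ee_rot: [[0.707, -0.707, -0.001], [-0.707, -0.707, -0.0], [-0.001, 0.001, -1.0]]
wrist_force: [0.3, 0.3, -1.1]
gripper_width: 0.995
gripper_force: 0.0
```

move_arm(
  targets="0 0 0 1;0 0 0 1;0 0 0 1;0 0 0 1;0 0 0 1;0 0 0 1;0 0 0 1;0 0 0 1;0 0 0 0;0 0 0 0",
)

```text
time_s: 9.58
tcp_pos: [0.4784, -0.0006, 0.1741]
ee_rot: [[0.996, -0.093, -0.001], [-0.093, -0.996, -0.0], [-0.001, 0.0, -1.0]]
wrist_force: [-0.0, 0.3, -0.1]
gripper_width: 0.998
gripper_force: 0.0
```

Run:
```python
from h import *
t=cap('top');s=cap('scene');print(sense()['joints'].round(1))
for c,n in((t,'t'),(s,'s')):
    u,v=map(int,proj(c,[.479,0,.06])); print(n,u,v)
    i=c['image'][v-32:v+32,u-32:u+32]; cv2.imwrite(f'pics/d{n}.png',cv2.resize(i,None,fx=6,fy=6,interpolation=cv2.INTER_CUBIC))
a=np.hstack([cv2.imread('pics/dt.png'),cv2.imread('pics/ds.png')]);cv2.imwrite('pics/d.png',a)
```

```text
[ 19.4  11.5 -25.2  -0.  -53.3  65.2]
t 265 205
s 238 195
```

View pics/d.png

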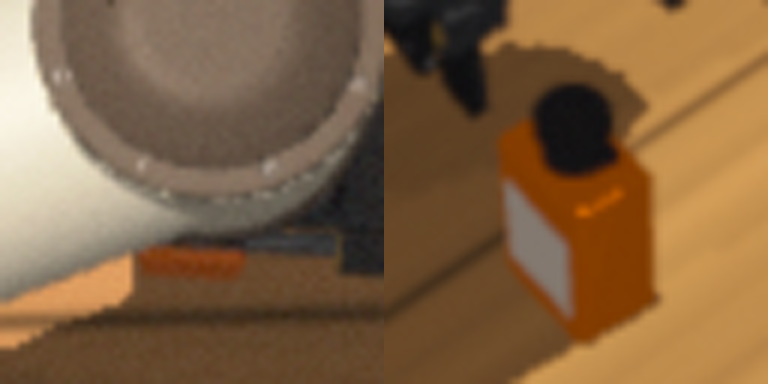

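The dispenser stands upright on the bench at scene crop (580,220), with its label on the broad face. I'll grip the broad faces.

move_arm(
  targets="0 0 -0.5 0;0 0 -0.7 0;0 0 -0.7 0;0 0 -0.7 0;0 0 -0.7 0;0 0 -0.4 0;0 0 -0.1 0;0 0 0 0;0 0 0 0",
)

```text
time_s: 10.43
tcp_pos: [0.4792, -0.0004, 0.0799]
ee_rot: [[0.996, -0.091, 0.001], [-0.091, -0.996, 0.0], [0.001, -0.0, -1.0]]
wrist_force: [0.7, -0.2, 0.7]
gripper_width: 1.001
gripper_force: 0.0
```

move_arm(
  targets="0 0 0 0;0 0 0 0;0 0 0 0;0 0 0 0;0 0 0 0;0 0 0 0;0 0 0 0",
  gripper=34,
)

```text
time_s: 11.02
tcp_pos: [0.4787, -0.0005, 0.0796]
ee_rot: [[0.996, -0.091, 0.0], [-0.091, -0.996, 0.0], [0.0, -0.0, -1.0]]
wrist_force: [-0.0, -0.6, -0.4]
gripper_width: 0.556
gripper_force: 0.0
```

move_arm(
  targets="0 0 0 0;0 0 0 0;0 0 0 0;0 0 0 0",
)

```text
time_s: 11.35
tcp_pos: [0.4788, -0.0004, 0.0795]
ee_rot: [[0.996, -0.091, 0.0], [-0.091, -0.996, 0.0], [0.0, -0.0, -1.0]]
wrist_force: [-0.5, 0.6, 1.8]
gripper_width: 0.483
gripper_force: 30.0
```

move_arm(
  targets="0 0 0.3 0;0 0 0.6 0;0 0 0.8 0;0 0 0.8 0;0 0 0.8 0;0 0 0.8 0;0 0 0.8 0;0 0 0.5 0;0 0 0 0",
)

```text
time_s: 12.1
tcp_pos: [0.4797, -0.0003, 0.2171]
ee_rot: [[0.996, -0.091, 0.005], [-0.091, -0.996, 0.001], [0.005, -0.002, -1.0]]
wrist_force: [0.7, 0.1, -3.4]
gripper_width: 0.481
gripper_force: 30.0
```

move_arm(
  targets="0 -0.5 0 0;0 -0.9 0 0;-0.1 -1 0 0;-0.1 -1 0 0;-0.1 -1 0 0;-0.1 -1 0 0;-0.1 -1 0 0;-0.1 -1 0 0;0 -1 0 0;0 -1 0 0",
)

```text
time_s: 12.93
tcp_pos: [0.4621, -0.2362, 0.2126]
ee_rot: [[0.996, -0.092, -0.004], [-0.092, -0.996, 0.002], [-0.004, -0.001, -1.0]]
wrist_force: [0.1, 0.0, -3.7]
gripper_width: 0.478
gripper_force: 30.0
```

move_arm(
  targets="0 -0.8 0 0;0 -0.6 0 0;0 -0.3 0 0;0 0 0 0;0 0 0 0;0 0 0 0",
)

```text
time_s: 13.43
tcp_pos: [0.4633, -0.2771, 0.2139]
ee_rot: [[0.996, -0.09, -0.001], [-0.09, -0.996, 0.001], [-0.001, -0.001, -1.0]]
wrist_force: [-0.5, -0.1, -4.6]
gripper_width: 0.478
gripper_force: 30.0
```

move_arm(
  targets="0 0 -0.3 0;0 0 -0.6 0;0 0 -0.7 0;0 0 -0.7 0;0 0 -0.7 0;0 0 -0.7 0;0 0 -0.5 0;0 0 -0.3 0;0 0 0 0;0 0 0 0",
)

```text
time_s: 14.27
tcp_pos: [0.464, -0.2777, 0.102]
ee_rot: [[0.996, -0.09, -0.0], [-0.09, -0.996, -0.0], [-0.0, 0.0, -1.0]]
wrist_force: [-0.1, -0.9, -3.3]
gripper_width: 0.473
gripper_force: 30.0
```

Run:
```python
from h import *
s=cap('scene');t=cap('top')
f=lambda c,u,v,w,h,k:cv2.resize(c['image'][v:v+h,u:u+w],None,fx=k,fy=k,interpolation=cv2.INTER_CUBIC)
cv2.imwrite('pics/e.png',np.hstack([f(s,95,190,100,125,4),f(t,340,145,80,125,4)]))
```

```text
(no output)
```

View pics/e.png

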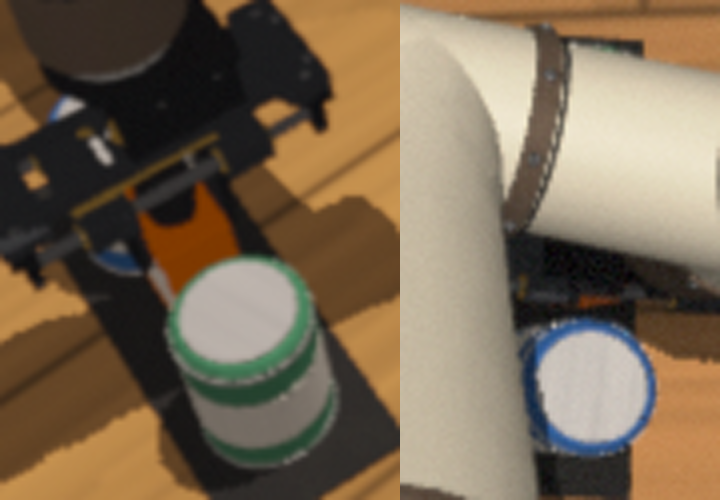

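The orange body hangs clear between the tins (scene crop (190,240)), and both tins are untouched. I'll lower it to the mat.

move_arm(
  targets="0 0 -0.3 0;0 0 -0.2 0;0 0 -0.15 0;0 0 -0.08 0;0 0 0 0;0 0 0 0",
)

```text
time_s: 14.87
tcp_pos: [0.4637, -0.2781, 0.0836]
ee_rot: [[0.996, -0.091, -0.0], [-0.091, -0.996, -0.0], [-0.0, 0.0, -1.0]]
wrist_force: [0.5, -1.1, -3.4]
gripper_width: 0.482
gripper_force: 30.0
```

move_arm(
  targets="0 0 -0.04 0;0 0 -0.02 0;0 0 0 0;0 0 0 0",
)

```text
time_s: 15.2
tcp_pos: [0.464, -0.2781, 0.0826]
ee_rot: [[0.996, -0.091, 0.001], [-0.091, -0.996, -0.0], [0.001, 0.0, -1.0]]
wrist_force: [-0.3, 0.9, -3.8]
gripper_width: 0.48
gripper_force: 30.0
```

move_arm(
  targets="0 0 -0.03 0;0 0 0 0;0 0 0 0",
)

```text
time_s: 15.45
tcp_pos: [0.464, -0.2781, 0.0825]
ee_rot: [[0.996, -0.09, 0.001], [-0.09, -0.996, -0.0], [0.001, 0.0, -1.0]]
wrist_force: [-2.3, 2.5, 5.4]
gripper_width: 0.477
gripper_force: 30.0
```

move_arm(
  targets="0 0 0 0;0 0 0 0;0 0 0 0;0 0 0 0;0 0 0 0;0 0 0 0",
  gripper=87,
)

```text
time_s: 15.95
tcp_pos: [0.4638, -0.2781, 0.0814]
ee_rot: [[0.996, -0.091, -0.0], [-0.091, -0.996, -0.0], [-0.0, 0.0, -1.0]]
wrist_force: [0.3, 0.1, -1.7]
gripper_width: 0.847
gripper_force: 0.0
```

move_arm(
  targets="0 0 0.3 0;0 0 0.6 0;0 0 0.8 0;0 0 0.8 0;0 0 0.8 0;0 0 0.8 0;0 0 0.8 0;0 0 0.5 0;0 0 0 0",
)

```text
time_s: 16.7
tcp_pos: [0.4654, -0.2788, 0.2204]
ee_rot: [[0.996, -0.09, 0.007], [-0.09, -0.996, -0.003], [0.007, 0.002, -1.0]]
wrist_force: [0.6, -0.1, 1.2]
gripper_width: 1.002
gripper_force: 0.0
```

move_arm(
  targets="0 1 0 0;0 1 0 0;0 1 0 0;0 1 0 0;0 1 0 0;0 1 0 0;0 1 0 0;0 1 0 0;0 1 0 0;0 1 0 0",
  gripper=0,
)

```text
time_s: 17.53
tcp_pos: [0.463, -0.0269, 0.2158]
ee_rot: [[0.996, -0.091, -0.001], [-0.091, -0.996, -0.0], [-0.001, 0.0, -1.0]]
wrist_force: [0.0, 0.4, -0.1]
gripper_width: 0.327
gripper_force: 0.0
```

Run:
```python
from ov import *
t=cap('top','top1.png');s=cap('scene','scene1.png')
mat=pose([.4638,-.2779],174.6); dis=pose([.464,-.2781],-5.2)
a=crop(t,350,150,65,95);b=crop(s,97,195,66,95)
for im,c,u,v in((a,t,350,150),(b,s,97,195)):
    for x in(-.079,.079): line(im,c,u,v,circ(mat,.038,.108,x),(255,255,0))
    line(im,c,u,v,rect(dis,.029,.021,.093),(0,255,0)); line(im,c,u,v,circ(dis,.017,.12),(255,0,255))
cv2.imwrite('pics/f.png',np.hstack([a,b]))
```

```text
(no output)
```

View pics/f.png

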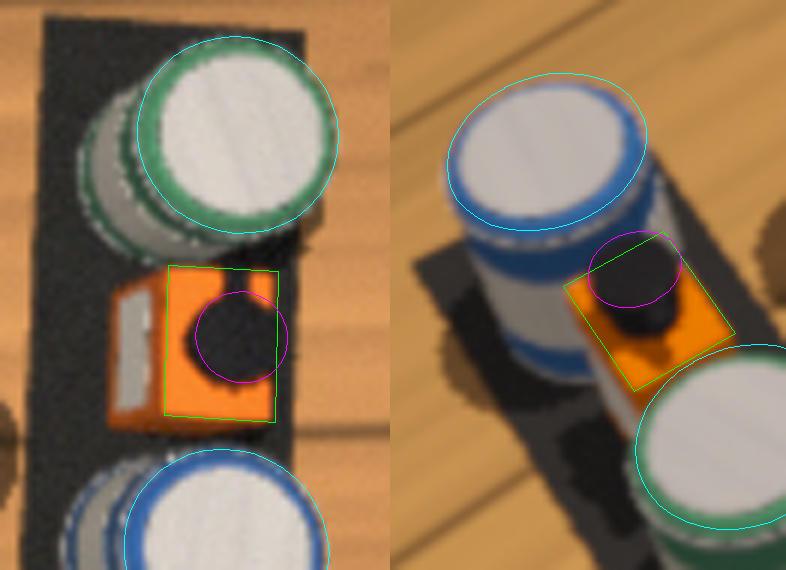

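The dispenser stands upright and centred between the tins (top crop (220,345)), aligned with them. The tins match their earlier outlines. Now the priming press with closed fingers.

move_arm(
  targets="0 -1 0 0;0 -1 0 0;0 -1 0 0;0 -1 0 0;0 -1 0 0;0 -1 0 0;0 -1 0 0;0 -1 0 0;0 -1 0 0;0 -1 0 0",
  gripper=0,
)

```text
time_s: 18.47
tcp_pos: [0.4628, -0.2796, 0.2157]
ee_rot: [[0.996, -0.092, -0.001], [-0.092, -0.996, 0.001], [-0.001, -0.0, -1.0]]
wrist_force: [1.4, -0.2, 0.5]
gripper_width: 0.004
gripper_force: 0.0
```

move_arm(
  targets="0 0 -0.5 0;0 0 -0.7 0;0 0 -0.7 0;0 0 -0.5 0;0 0 -0.3 0;0 0 0 0;0 0 0 0;0 0 0 0",
)

```text
time_s: 19.13
tcp_pos: [0.4642, -0.2783, 0.1497]
ee_rot: [[0.996, -0.091, 0.001], [-0.091, -0.996, -0.001], [0.001, 0.001, -1.0]]
wrist_force: [0.2, 0.6, 1.1]
gripper_width: 0.008
gripper_force: 0.0
```

move_arm(
  targets="0 0 -0.2 0;0 0 -0.2 0;0 0 -0.1 0;0 0 -0.1 0;0 0 0 0;0 0 0 0",
)

```text
time_s: 19.63
tcp_pos: [0.4643, -0.2781, 0.1347]
ee_rot: [[0.996, -0.09, 0.001], [-0.09, -0.996, -0.001], [0.001, 0.0, -1.0]]
wrist_force: [0.2, 0.9, 4.4]
gripper_width: 0.006
gripper_force: 2.5
```

move_arm(
  targets="0 0 -0.06 0;0 0 -0.06 0;0 0 -0.04 0;0 0 0 0;0 0 0 0",
)

```text
time_s: 20.05
tcp_pos: [0.4643, -0.2782, 0.131]
ee_rot: [[0.996, -0.09, 0.001], [-0.09, -0.996, -0.001], [0.001, 0.001, -1.0]]
wrist_force: [-1.0, 1.7, 6.7]
gripper_width: 0.009
gripper_force: 3.3
```

Near the stop. I'll take small further steps until the force rises past the spring.

move_arm(
  targets="0 0 -0.04 0;0 0 -0.02 0;0 0 0 0;0 0 0 0",
)

```text
time_s: 20.38
tcp_pos: [0.4643, -0.2782, 0.1302]
ee_rot: [[0.996, -0.09, 0.002], [-0.09, -0.996, -0.001], [0.002, 0.001, -1.0]]
wrist_force: [-1.4, 2.1, 9.6]
gripper_width: 0.011
gripper_force: 4.6
```

move_arm(
  targets="0 0 -0.03 0;0 0 0 0;0 0 0 0",
)

```text
time_s: 20.63
tcp_pos: [0.4643, -0.2783, 0.1301]
ee_rot: [[0.996, -0.09, 0.002], [-0.09, -0.996, -0.001], [0.002, 0.001, -1.0]]
wrist_force: [-1.9, 2.5, 11.8]
gripper_width: 0.005
gripper_force: 6.3
```

The pump is at its stop: 11.8 N with no further travel. I'll lift off.

move_arm(
  targets="0 0 0.1 0;0 0 0.2 0;0 0 0.3 0;0 0 0.6 0;0 0 0.8 0;0 0 0.8 0;0 0 0.8 0;0 0 0 0",
)

```text
time_s: 21.3
tcp_pos: [0.4653, -0.2788, 0.2217]
ee_rot: [[0.996, -0.09, 0.006], [-0.09, -0.996, -0.003], [0.006, 0.002, -1.0]]
wrist_force: [-0.1, -0.4, 0.4]
gripper_width: 0.005
gripper_force: 0.0
```

move_arm(
  targets="0 1 0 0;0 1 0 0;0 1 0 0;0 1 0 0;0 1 0 0;0 1 0 0;0 1 0 0;0 1 0 0;0 0.7 0 0;0 0 0 0",
)

```text
time_s: 22.13
tcp_pos: [0.463, -0.0584, 0.217]
ee_rot: [[0.996, -0.088, -0.002], [-0.088, -0.996, 0.001], [-0.002, -0.0, -1.0]]
wrist_force: [0.1, -0.8, -0.4]
gripper_width: 0.001
gripper_force: 0.0
```

Run:
```python
from ov import *
t=cap('top');s=cap('scene')
o=cv2.imread('pics/top1.png');os_=cv2.imread('pics/scene1.png')
a=crop(t,350,150,65,95);b=crop(s,97,195,66,95)
cv2.imwrite('pics/g.png',np.hstack([a,b]))
print(cv2.absdiff(t['image'],o)[150:275,350:415].mean(),cv2.absdiff(s['image'],os_)[195:320,97:163].mean())
```

```text
4.152410256410256 1.315070707070707
```

View pics/g.png

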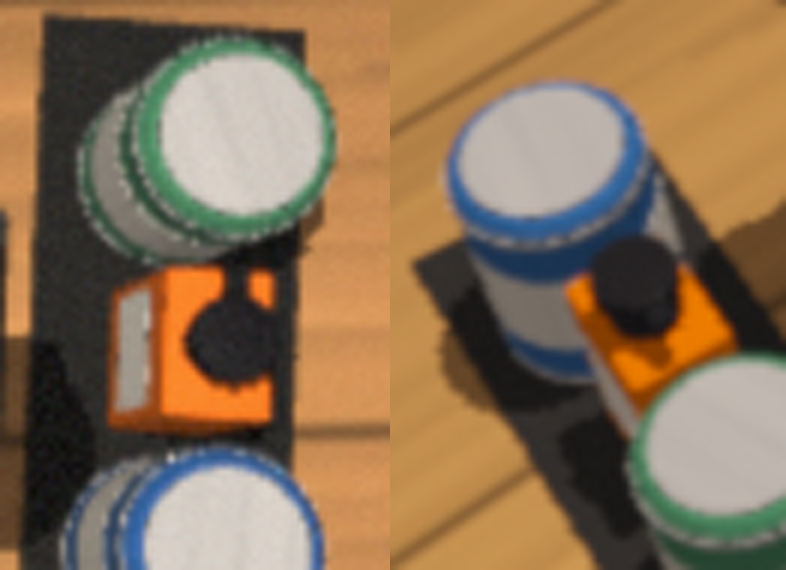

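The dispenser stands unmoved with its pump head up (top crop (235,340), scene crop (635,285)), and the tins haven't shifted. I'll hand in.

```bash
python3 -c "
from station import *
print(finish_job())"
```

```text
the job is handed in; nothing more can be done
None
```

The orange dispenser stands on the mat midway between the tins, narrow ends facing them; its pump was pressed to its stop and sprang back up, and the job was handed in at about 22 s with no result returned.

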